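Wedge up the can track and hold it

TASK

Level the small can track: pick up the wooden wedge by its block and push it, thin end first and flat on the grey board, in between the two rests and under the bar at the track's free end, until that end just lifts off its rests, by about 3 mm, and finish while still gripping the wedge there with the track resting on it, so that a colleague can lock the height. Never jack the track up by more than 8 mm, touch it with nothing but the wedge, keep the full can on it standing, and leave the blue tape roll and the stack of can ends beside the board where they are.

Things in the scene. Friction and masses are not known exactly. Their poses are not given: they have to be found in the camera images.
- board: fixed grey laminate board, 238 (x) by 620 mm (y), 12 mm thick, laid on the bench over the sink: the track stands on it and the wedge lies and slides on it. Origin: centre of its underside, at bench height; its top is at z = 0.012 m
- wedge: loose wooden wedge, 150 x 34 mm, 0.15 kg, right of the track. Origin: centre of its underside; x along it to the thin end, z up. From the thin end (x = +75 mm, 5 mm high) the top rises 15 mm per 100 mm to 20.8 mm at x = -30 mm; from x = -30 to -75 mm it is a grip block, 34 mm wide (y), 40 mm high
- wedge_tip (a point): point on the underside of the wedge at the middle of its thin end, 75 mm ahead of the wedge's origin
- track_base: fixed dark steel frame of the can track, 180 (x) by 118 mm (y). Origin: its centre at the board's top; z up, x from the free end to the hinge (axis at x = 80, z = 23 mm). The wedge enters along +x from the -x end, on the board, through the 70 mm gap (y = -35 to +35 mm) between two rest posts at x = -71 to -89 mm, whose rubber pads, 20 mm high, carry the free end
- lip (a point): round steel bar, 10 mm thick, 60 mm long (y), fixed under the deck's free end, mid-width. This point: middle of its underside, at x = -82 mm in the base's frame, 12 mm over the board while the deck rests; axes as the base. The wedge's top touches it when the thin end is about 47 mm past this point; each further 10 mm of push lifts it 1.5 mm. It bears down with 4 to 6 N
- deck (a joint): hinge of the deck (bright steel plate 176 x 90 mm, top 26 mm over the board, guide rods up to 54 mm): 0 = free end on its pads, grows as the free end rises (rad); the bar is 162 mm from the hinge axis, so 3 mm of lift is 0.0185 rad. The deck falls back by its weight
- can: full drinks can, 66 mm across, 159 mm tall, 0.49 kg, standing loose on the deck between the guide rods. Origin: centre of its underside, z up
- tape: roll of tape, 66 mm across, 19 mm high, lying loose on the bench left of the track; origin: centre of its underside
- end_pile: stack of gold can ends, 65 mm across, 41 mm high, loose on the bench left of the track, the one nearest the tape roll (a lower stack and a marker stand farther left); origin: centre of its underside

How it is judged:
By the outcome, as a careful person would: the job done as asked, in the order asked, and still so for the second after the job is handed in, while the arm keeps its last pose, push and grip.
It also fails if it takes over 45 s, if anything falls off the work surface, if the arm or the gripper's body presses on something with over 40 N, if the wrist force passes 120 N, or if a joint passes its speed limit or range.

ROBOT

A 6-joint arm with a two-finger parallel gripper is mounted at the origin on a cart in front of the work surface, level with it; the furniture and walls round the work are solid. World frame = base frame: x ahead of the robot, y to its left, z up, the work surface at z = 0. Lengths are in m, angles in rad, forces in N, time in s.
With the tool pointing down it reaches from about 0.35 to 0.85 m from the base axis. Payload 8.1 kg.
Tool frame: the origin (TCP) lies on the centre line of the jaws, within the pads' length; the fingertips stand 14 mm ahead of it and the grasp point (between the pads) lies 5 mm behind it (bot.nose_length is the distance from the TCP to the fingertips, in m); z points along the fingers, y is the line along which they close (so a half turn about z gives the same grasp; the last joint's range is limited). The gripper opens to 85 mm and grips with 20 to 120 N. Pads are 22 mm wide; open, the fingers measure 114 mm over their backs; the gripper's body (76 mm by 85 mm) begins 54 mm behind the grasp point. The pads swing forward as they close: fully open they stand 13 mm farther back than shut.
Start: joints at [-1.295, 0.13, 1.488, -0, 1.523, -0.085], TCP at [0.212, -0.561, 0.245] pointing down, gripper open.
Joint ranges: [-2.96, 2.96], [-0.89, 2.26], [0.02, 2.5], [-1.34, 4.48], [0, 2.73], [-2.66, 2.66]. Speed limits (rad/s): [2.39, 2.39, 2.79, 3.14, 3.14, 3.14].

INTERFACE

Orientations are given as a rotation vector (axis times angle).
In Python, from bench import bot, cams, workorder gives the robot as it stands.
- The arm moves only by the tool drive_tool, never from a script. Its argument "motion" is a list of rows, each a list of 3 entries, a list of its own where there are three numbers: the shift along the tool's x, y, z in mm, then the turn about the tool's z in degrees, then the closure, from 0 (fully open) to 1 (shut). A call has 1 to 5 rows; each row is the pose to reach, as a shift and turn from the pose commanded when the call began, along the tool's axes at that moment; what a row does not reach only later rows make up. A row lasts 1/10 s, in which the tool goes at most 50 mm and 8.59 degrees, less where a joint would pass 70% of its speed; a pose out of reach is approached as far as the arm can. A call with a gripper value outside its range is refused whole. The fingers move at their own pace and stop on an object; "grip_force" is the grip in N (left out, the last holds). Time passes only in rows, so rows that repeat a pose let the fingers close. It gives the time, the measured TCP pose, the force, the opening and the grip force at its end, in the units of the state.
- bot.get_state(): the state, without advancing time (a new reading comes with each control period).
- cams.read_camera(name): name is "scene" or "top" or "wrist"; returns the picture (420x560x3 uint8, red, green, blue); there is no depth.
- cams.camera_params(name): a dict with "mtx" (3x3 intrinsics, pixels), "k1" (the pictures are not rectified: a ray, as slopes to the right and down, at radius r is drawn at 1 + k1 r^2 times it, then the intrinsics apply), "extrinsics" (4x4, takes a point from world to camera coordinates). Camera axes: x right, y up, looking along -z (the intrinsics and any distortion apply to the point x, -y, -z); pixel columns grow to the right and rows downward; lengths in m; the calibration is good to about 2 mm. A picture is of the moment at which its call begins: read the wrist's pose just before it. camera_params takes no time and is no camera call; for the wrist camera it gives the pose at the moment of the call.
- workorder.hand_in(): hands the job in; it is judged then, once.
The state is a dict: "clock": time; "qpos": joint angles; "joint_velocities": joint speeds; "joint_torque": joint torques, N m; "position": TCP position; "eef_rot": TCP orientation; "wrist_force": force on the tool from outside, world axes, zero at the start; "ft_torque": the same for the moment, N m; "finger_gap": finger opening in m; "finger_force": force on a finger pad.
Only numpy, scipy, OpenCV 4.12 (cv2) and the standard library are available. Lean on these libraries where they do the work, as an engineer would, in place of code of your own. Each camera call takes 0.05 s, during which the arm holds its last target. There are 200 camera calls.

## Working session

There is one attempt and no reset: what is moved stays moved. The work goes in short steps, Python scripts to look and compute and a tool call to move; the robot and the scene stay as the last step left them, time stands still between calls to the robot, and variables do not carry over. Pictures are saved under pics/ and viewed, at most 10 in all, crops included, and the job is handed in when it is done.

Besides the shell and the picture viewer there is one more tool, called as name(argument=value, ...) on one line, values as JSON. drive_tool: Moves the arm, as the interface text tells. Its arguments: {"type":"object","properties":{"motion":{"type":"array","items":{"type":"array"}},"grip_force":{"type":"number"}},"required":["motion"]}

```bash
ls; mkdir -p pics; python3 - <<'E'
from bench import bot,cams
import cv2
print(bot.get_state())
for n in ("scene","top"):
    cv2.imwrite(f"pics/{n}0.png",cams.read_camera(n)[:,:,::-1])
    print(n,cams.camera_params(n))
E
```

```text
pics
{'clock': 0.0, 'qpos': array([-1.29540598e+00,  1.31177535e-01,  1.48926616e+00,  1.20094243e-05,
        1.52295916e+00, -8.53827853e-02]), 'joint_velocities': array([-8.09211586e-04,  4.99357919e-04, -8.59224133e-04,  5.31465372e-05,
       -6.28204064e-04,  1.26590330e-04]), 'joint_torque': array([-7.15083734e-04, -5.69404149e+01, -5.00549769e+01, -2.99053481e-04,
        1.49247417e-02, -3.33384503e-05]), 'position': array([ 0.21169551, -0.56087441,  0.2442418 ]), 'eef_rot': array([-3.08884470e+00, -5.63308352e-01,  2.50832478e-04]), 'wrist_force': array([ 0.2592841,  0.0941898, -0.1113446]), 'ft_torque': array([ 0.00653792, -0.02917356,  0.01279625]), 'finger_force': 0.0, 'finger_gap': 0.0855035763234792}
scene {'mtx': array([[522.23726314,   0.        , 275.91247795],
       [  0.        , 522.23726314, 209.37183901],
       [  0.        ,   0.        ,   1.        ]]), 'k1': -0.09780414125900128, 'extrinsics': array([[-0.65505521, -0.75540819,  0.0161598 ,  0.47987256],
       [ 0.5491781 , -0.46131497,  0.69684425, -0.1862142 ],
       [-0.5189471 ,  0.46534606,  0.71704041, -1.11997628],
       [ 0.        ,  0.        ,  0.        ,  1.        ]])}
top {'mtx': array([[522.13449507,   0.        , 281.95425714],
       [  0.        , 522.13449507, 202.20320496],
       [  0.        ,   0.        ,   1.        ]]), 'k1': -0.13903786006632748, 'extrinsics': array([[-0.0214395 , -0.99973672, -0.00817513,  0.24113469],
       [ 0.98330441, -0.02256363,  0.18056392, -0.4289057 ],
       [-0.18070084, -0.00416744,  0.98352928, -1.07618636],
       [ 0.        ,  0.        ,  0.        ,  1.        ]])}
```

View pics/scene0.png

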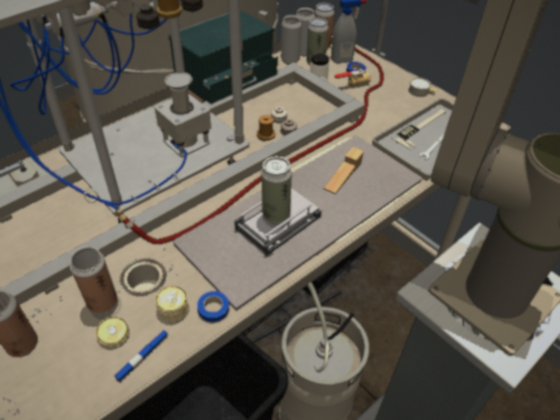

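View pics/top0.png

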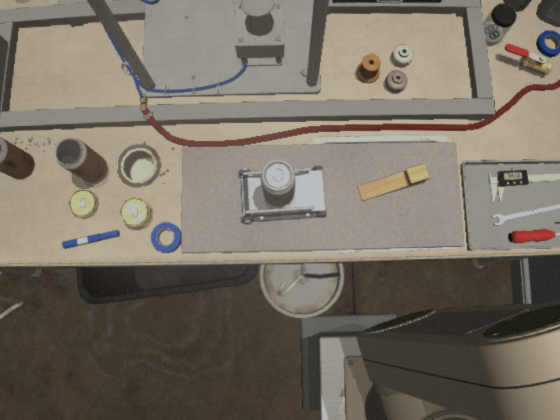

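The pictures show the track on the board near top pixel (285,190), with the can at (278,178). The wedge is at (395,183), with its block to the right and its thin end pointing left towards the track. The tape is at (166,237).

```bash
cat > h.py <<'E'
import numpy as np,cv2
from bench import bot,cams
def ray(n,uv,P=None):
    P=P or cams.camera_params(n)
    d=(np.array(uv,float)-P["mtx"][:2,2])/P["mtx"][0,0]
    s=d.copy()
    for _ in range(20): s=d/(1+P["k1"]*(s@s))
    E=P["extrinsics"];R=E[:3,:3]
    return -R.T@E[:3,3], R.T@np.array([s[0],-s[1],-1])
def onz(n,uv,z,P=None):
    c,d=ray(n,uv,P); return c+d*(z-c[2])/d[2]
def proj(n,p,P=None):
    P=P or cams.camera_params(n); q=P["extrinsics"]@np.r_[p,1]
    s=np.array([q[0],-q[1]])/-q[2]
    return P["mtx"][:2,2]+P["mtx"][0,0]*s*(1+P["k1"]*(s@s))
E
python3 - <<'E'
from h import *
im=cv2.imread("pics/top0.png");c=im[150:230,230:440]
a=cv2.resize(c,None,fx=3.8,fy=3.8,interpolation=cv2.INTER_CUBIC)
im=cv2.imread("pics/scene0.png");b=im[140:255,220:380]
b=cv2.resize(b,None,fx=2.5,fy=2.5,interpolation=cv2.INTER_CUBIC)
o=np.zeros((304+288,800,3),np.uint8);o[:304,:798]=a;o[304:304+b.shape[0],:400]=b
cv2.imwrite("pics/c1.png",o)
for n in("top","scene"):
    im=cv2.imread(f"pics/{n}0.png");h=cv2.cvtColor(im,cv2.COLOR_BGR2HSV)
    m=cv2.inRange(h,(8,110,90),(28,255,255));m=cv2.morphologyEx(m,cv2.MORPH_OPEN,np.ones((2,2)))
    k,l,s,ce=cv2.connectedComponentsWithStats(m)
    for i in range(1,k):
        if s[i,4]>150: print(n,s[i],ce[i], cv2.boxPoints(cv2.minAreaRect(np.argwhere(l==i)[:,::-1].astype(np.float32))).round(1).tolist())
E
```

```text
top [363  55  18  17 226] [371.8539823   63.41150442] [[363.0, 55.0], [380.0, 55.0], [380.0, 71.0], [363.0, 71.0]]
scene [327 162  30  31 397] [341.62972292 177.20906801] [[325.29998779296875, 187.8000030517578], [348.79998779296875, 159.6999969482422], [357.6000061035156, 167.0], [334.20001220703125, 195.1999969482422]]
```

View pics/c1.png

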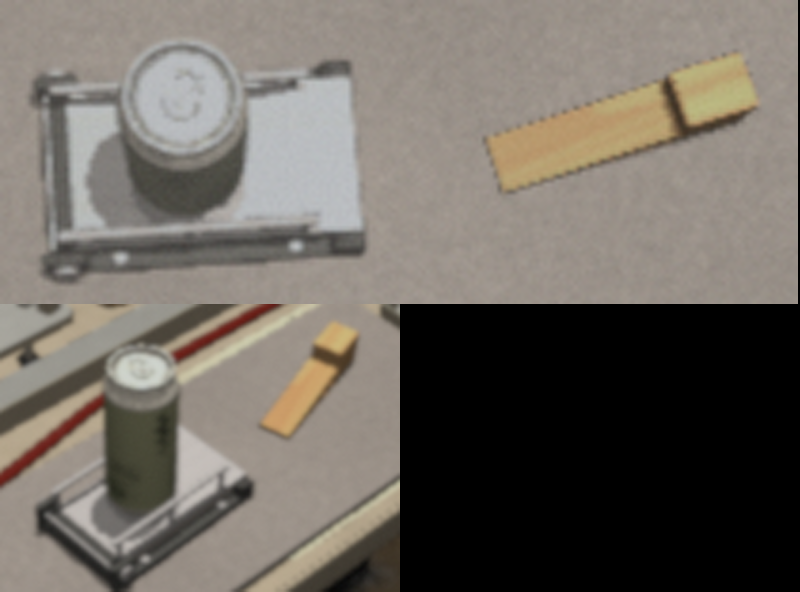

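```bash
python3 - <<'E'
from h import *
f=lambda p:(p[0]/3.8+230-.37,p[1]/3.8+150-.37)
def show(n,p,z): 
    r=onz("top",f(p),z); print(n,(r*1000).round(1)); return r[:2]
a=show("deck fr far",(350,66),.038);b=show("deck fr near",(363,233),.038)
print("width",np.linalg.norm(a-b), "axis deg", np.degrees(np.arctan2(*( (a-b)[::-1])))+90)
c=show("hinge far",(52,85),.038);d=show("hinge near",(62,258),.038)
t1=show("thin1",(486,138),.017);t2=show("thin2",(503,191),.017)
B=[show("blk",p,.052) for p in [(667,72),(740,52),(757,102),(688,130)]]
t=(t1+t2)/2;bm=np.mean(B,0);v=t-bm;print("thinw",np.linalg.norm(t1-t2),"tip-blk",np.linalg.norm(v),"(127.5) ang",np.degrees(np.arctan2(v[1],v[0])))
u=v/np.linalg.norm(v);print("tip",t,"blk",bm,"block for tip",t-u*.1275)
# scene cross check
g=lambda p:(p[0]/2.5+220-.3,(p[1]-304)/2.5+140-.3)
for p,z in [((262,427),.017),((289,437),.017),((330,323),.052),((357,331),.052),((254,475),.038)]: print("scene",(onz("scene",g(p),z)*1000).round(1))
# deck bright mask
im=cv2.imread("pics/top0.png")[150:230,230:340].astype(int);m=(im.min(2)>170).astype(np.uint8)
cs,_=cv2.findContours(m,cv2.RETR_EXTERNAL,cv2.CHAIN_APPROX_NONE);c=max(cs,key=cv2.contourArea);print(c[:,0].min(0)+[230,150],c[:,0].max(0)+[230,150])
E
```

```text
deck fr far [510.2 143.6  38. ]
deck fr near [413.4 139.7  38. ]
width 0.09686135304372932 axis deg 92.28326229838942
hinge far [503.  313.9  38. ]
hinge near [403.1 309.1  38. ]
thin1 [470.9  64.7  17. ]
thin2 [439.5  56.4  17. ]
blk [499.5 -35.4  52. ]
blk [510.4 -78.4  52. ]
blk [481. -86.  52.]
blk [465.6 -45.1  52. ]
thinw 0.03249718628496417 tip-blk 0.12641651295378026 (127.5) ang 105.56906306594824
tip [0.45520823 0.06054665] blk [ 0.48913838 -0.06123134] block for tip [ 0.48942919 -0.06227507]
scene [468.1  67.   17. ]
scene [440.2  56.4  17. ]
scene [511.5 -73.6  52. ]
scene [484. -86.  52.]
scene [411.1 136.5  38. ]
[289 171] [324 209]
```

```bash
cat >> h.py <<'E'
from scipy.spatial.transform import Rotation as Ro
def go(x,y,z,yawy):
    """mm/deg shift for TCP target with tool y at world angle yawy (tool down)"""
    s=bot.get_state();R=Ro.from_rotvec(s["eef_rot"]).as_matrix()
    d=R.T@(np.array([x,y,z])-s["position"])*1000
    ya=np.degrees(np.arctan2(R[1,1],R[0,1]));t=-(yawy-ya);t=(t+180)%360-180
    print("t",s["clock"],"pos",s["position"].round(4),"ytool",ya.round(2),"tilt",R[2].round(4),"F",s["wrist_force"].round(1),"gap",round(s["finger_gap"],4),"| shift",d.round(1),"turn",round(t,2))
E
python3 -c "
from h import *
go(.49,-.064,.245,15.57)"
```

```text
t 0.1 pos [ 0.2117 -0.5609  0.2443] ytool -69.33 tilt [ 2.0e-04 -1.7e-03 -1.0e+00] F [ 0.1  0.7 -0.3] gap 0.0849 | shift [ 435.8 -366.7    0. ] turn -84.9
```

drive_tool(motion=[[[36,-31,0],-7,0],[[72,-62,0],-14,0],[[108,-93,0],-21,0],[[144,-124,0],-28,0],[[180,-155,0],-35,0]])

```text
clock: 0.6
position: [0.3259, -0.3509, 0.2448]
eef_rot: [-2.774, -1.473, -0.0]
wrist_force: [0.3, -0.4, -0.1]
finger_gap: 0.0854
finger_force: 0.0
```

```bash
python3 -c "
from h import *
go(.49,-.064,.245,15.57)"
```

```text
t 0.6 pos [ 0.3259 -0.3509  0.2448] ytool -34.07 tilt [ 3.e-04 -5.e-04 -1.e+00] F [ 0.3 -0.4 -0.1] gap 0.0854 | shift [ 3.296e+02 -2.470e+01 -1.000e-01] turn -49.64
```

drive_tool(motion=[[[44,-4,0],-7,0],[[88,-7,0],-14,0],[[132,-10,0],-21,0],[[176,-13,0],-28,0],[[220,-16,0],-35,0]])

```text
clock: 1.1
position: [0.4368, -0.1603, 0.2451]
eef_rot: [-2.203, -2.24, 0.0]
wrist_force: [0.9, -0.3, -0.1]
finger_gap: 0.0858
finger_force: 0.0
```

```bash
python3 -c "
from h import *
go(.49,-.064,.245,15.57)"
```

```text
t 1.1 pos [ 0.4368 -0.1603  0.2451] ytool 0.96 tilt [ 1.e-04 -2.e-04 -1.e+00] F [ 0.9 -0.3 -0.1] gap 0.0858 | shift [95.4 54.8  0.1] turn -14.61
```

drive_tool(motion=[[[32,18,0],-6,0],[[64,36,0],-12,0],[[95,55,0],-14.6,0],[[95,55,0],-14.6,0],[[95,55,0],-14.6,0]])

```text
clock: 1.6
position: [0.4901, -0.0658, 0.2448]
eef_rot: [-1.904, -2.498, 0.001]
wrist_force: [0.3, 0.5, 0.1]
finger_gap: 0.0854
finger_force: 0.0
```

```bash
python3 - <<'E'
from h import *
go(.49,-.064,.245,15.57)
P=cams.camera_params("wrist");im=cams.read_camera("wrist")
cv2.imwrite("pics/w1.png",im[:,:,::-1]);np.save("w1.npy",P,allow_pickle=True);print(P)
for p in [(.489,-.062,.052),(.455,.0605,.012),(.46,.15,.012)]: print(proj("wrist",np.array(p),P))
E
```

```text
t 1.6 pos [ 0.4901 -0.0658  0.2448] ytool 15.37 tilt [ 3.0e-04 -1.2e-03 -1.0e+00] F [0.3 0.5 0.1] gap 0.0854 | shift [ 1.8  0.4 -0.2] turn -0.2
{'mtx': array([[312.76803641,   0.        , 277.2248241 ],
       [  0.        , 312.76803641, 205.34636979],
       [  0.        ,   0.        ,   1.        ]]), 'k1': -0.0687921087424384, 'extrinsics': array([[ 0.96420414,  0.26515652, -0.00154706, -0.45511676],
       [-0.2536341 ,  0.92057159, -0.29701464,  0.22356676],
       [-0.07733119,  0.28677513,  0.95487167, -0.3214918 ],
       [ 0.        ,  0.        ,  0.        ,  1.        ]])}
[277.09012162 179.5491578 ]
[276.8678458   54.94984348]
[305.05205652 -33.11531598]
```

View pics/w1.png

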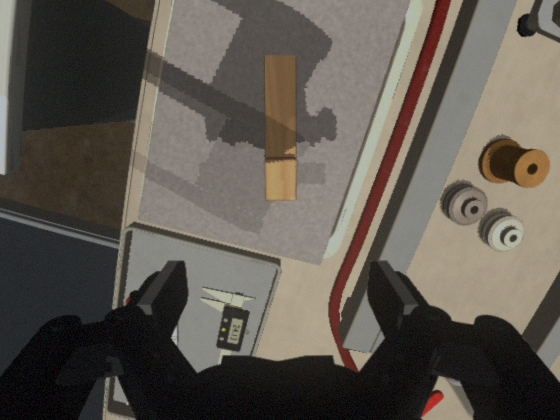

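The wrist view shows the wedge upright in the frame. Its thin end runs from (266,54) to (296,54) and the block top covers (266,158) to (297,201). The open jaws straddle that line.

```bash
python3 - <<'E'
from h import *
P=np.load("w1.npy",allow_pickle=True).item()
q=lambda u,v,z: onz("wrist",(u,v),z,P)[:2]
t=(q(265.5,54,.017)+q(296,54,.017))/2
f=(q(266,158,.052)+q(296.5,158,.052))/2;b=(q(266.5,201,.052)+q(297,200,.052))/2
print("width",np.linalg.norm(q(266,158,.052)-q(296.5,158,.052)),"blocklen",np.linalg.norm(f-b),"tip",t,"front",f,"back",b)
for e in (f,b):
    v=t-e;print(np.linalg.norm(v),np.degrees(np.arctan2(v[1],v[0])))
m=(f+b)/2;v=(t-b);v/=np.linalg.norm(v);print("blk ctr",m, t-v*.1275)
g=m*.5+(t-v*.1275)*.5-v*.004;print("grasp",g)
a=np.degrees(np.arctan2(v[1],v[0]));go(g[0],g[1],.031,a-90)
E
```

```text
width 0.03132901240929444 blocklen 0.04551218167126026 tip [0.45889393 0.06177062] front [ 0.48712033 -0.03903939] back [ 0.49985602 -0.08273333]
0.10468709367631734 105.64203389563046
0.15019748911604427 105.82627577347034
blk ctr [ 0.49348817 -0.06088636] [ 0.49366592 -0.06089624]
grasp [ 0.49466793 -0.06473967]
t 1.65 pos [ 0.4899 -0.0666  0.2448] ytool 15.28 tilt [ 1.0e-04 -1.2e-03 -1.0e+00] F [ 0.5 -0.3  0.2] gap 0.0852 | shift [  0.5   5.4 213.8] turn -0.55
```

drive_tool(motion=[[[0,4,45],-0.5,0],[[0,4,90],-0.5,0],[[0,4,135],-0.5,0],[[0,4,170],-0.5,0],[[0,4,170],-0.5,0]])

```text
clock: 2.15
position: [0.489, -0.0656, 0.0697]
eef_rot: [-1.893, -2.495, 0.007]
wrist_force: [-1.0, 0.7, 0.2]
finger_gap: 0.0857
finger_force: 0.0
```

```bash
python3 - <<'E'
from h import *
go(.4945,-.0645,.031,15.75)
E
```

```text
t 2.15 pos [ 0.489  -0.0656  0.0697] ytool 15.64 tilt [ 0.0049 -0.0094 -0.9999] F [-1.   0.7  0.2] gap 0.0857 | shift [-0.6  6.  38.6] turn -0.11
```

drive_tool(motion=[[[0,4,0],0,0],[[0,4,0],0,0],[[0,4,0],0,0]])

```text
clock: 2.45
position: [0.5001, -0.065, 0.0782]
eef_rot: [1.893, 2.501, 0.003]
wrist_force: [0.3, 0.6, -0.4]
finger_gap: 0.0855
finger_force: 0.0
```

```bash
python3 - <<'E'
from h import *
go(.4945,-.0645,.031,15.75)
E
```

```text
t 2.45 pos [ 0.5001 -0.065   0.0782] ytool 15.75 tilt [-0.0023  0.0041 -1.    ] F [ 0.3  0.6 -0.4] gap 0.0855 | shift [ 2.1 -5.5 47.1] turn 0.0
```

drive_tool(motion=[[[0,-3,0],0,0],[[0,-3,0],0,0],[[0,-3,0],0,0],[[0,-3,0],0,0],[[0,-3,0],0,0]])

```text
clock: 2.95
position: [0.495, -0.0651, 0.0753]
eef_rot: [-1.895, -2.505, 0.0]
wrist_force: [-0.0, 1.1, 0.6]
finger_gap: 0.0852
finger_force: 0.0
```

```bash
python3 - <<'E'
from h import *
go(.4945,-.0645,.031,15.75)
E
```

```text
t 2.95 pos [ 0.495  -0.0651  0.0753] ytool 15.78 tilt [ 0.e+00 -1.e-04 -1.e+00] F [-0.   1.1  0.6] gap 0.0852 | shift [ 0.7 -0.4 44.3] turn 0.03
```

drive_tool(motion=[[[0.5,0,12],0,0],[[0.5,0,24],0,0],[[0.5,0,34],0,0],[[0.5,0,41],0,0],[[0.5,0,44],0,0]])

```text
clock: 3.45
position: [0.4939, -0.0644, 0.0297]
eef_rot: [-1.894, -2.503, 0.001]
wrist_force: [-0.1, -0.4, -0.5]
finger_gap: 0.0851
finger_force: 0.0
```

drive_tool(motion=[[[0,0,0],0,0.3],[[0,0,0],0,0.5],[[0,0,0],0,0.7],[[0,0,0],0,0.7],[[0,0,0],0,0.7]], grip_force=40)

```text
clock: 3.95
position: [0.4955, -0.0648, 0.032]
eef_rot: [1.895, 2.504, 0.001]
wrist_force: [-1.1, 0.5, 3.4]
finger_gap: 0.0335
finger_force: 40.3
```

```bash
python3 - <<'E'
from h import *
go(.4945,-.0645,.031,15.75);print(bot.get_state()["finger_force"])
E
```

```text
t 3.95 pos [ 0.4955 -0.0648  0.032 ] ytool 15.78 tilt [-7.e-04  1.e-03 -1.e+00] F [-1.1  0.5  3.4] gap 0.0335 | shift [ 0.6 -0.9  1. ] turn 0.03
40.29769420623779
```

```bash
python3 - <<'E'
from h import *
go(.472,-.040,.092,2.7)
E
```

```text
t 3.95 pos [ 0.4955 -0.0648  0.032 ] ytool 15.78 tilt [-7.e-04  1.e-03 -1.e+00] F [-1.1  0.5  3.4] gap 0.0335 | shift [ 30.2 -15.8 -60. ] turn 13.08
```

drive_tool(motion=[[[0,0,-12],0,0.7],[[4,-2,-26],2,0.7],[[12,-6,-40],6,0.7],[[20,-10,-52],9,0.7],[[26,-13,-58],12,0.7]])

```text
clock: 4.45
position: [0.4757, -0.043, 0.0911]
eef_rot: [2.149, 2.29, 0.002]
wrist_force: [0.8, -0.0, -1.3]
finger_gap: 0.0338
finger_force: 40.2
```

drive_tool(motion=[[[4,-3,-2],1,0.7],[[4,-3,-2],1,0.7],[[4,-3,-2],1,0.7],[[4,-3,-2],1,0.7],[[4,-3,-2],1,0.7]])

```text
clock: 4.95
position: [0.4719, -0.0395, 0.0909]
eef_rot: [-2.166, -2.274, 0.001]
wrist_force: [0.2, 0.5, -1.3]
finger_gap: 0.0336
finger_force: 40.1
```

```bash
python3 - <<'E'
from h import *
go(.472,-.040,.092,2.7)
P=cams.camera_params("wrist");im=cams.read_camera("wrist")
cv2.imwrite("pics/w2.png",im[:,:,::-1]);np.save("w2.npy",P,allow_pickle=True)
c,_=ray("wrist",(280,210),P);print("cam",c)
E
```

```text
t 4.95 pos [ 0.4719 -0.0395  0.0909] ytool 2.79 tilt [ 1.e-04 -8.e-04 -1.e+00] F [ 0.2  0.5 -1.3] gap 0.0336 | shift [-0.5  0.  -1.1] turn 0.09
cam [0.46883869 0.03594246 0.21879291]
```

View pics/w2.png

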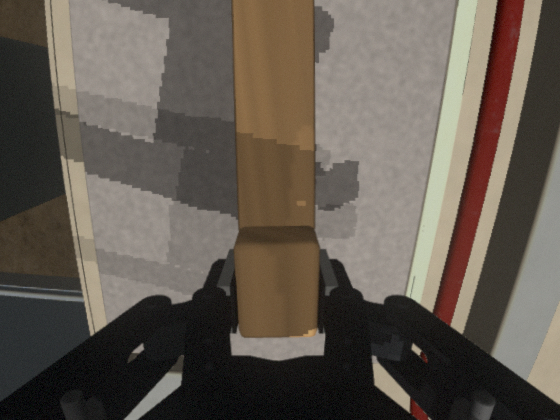

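The wrist view shows the wedge gripped squarely: the block is at (237–320, 228–335) and the thin end lies beyond the top edge of the frame. The track is out of view, so I'll lower the wedge here and measure both in the fixed views.

drive_tool(motion=[[[0,2,15],0,0.7],[[0,2,30],0,0.7],[[0,2,44],0,0.7],[[0,2,52],0,0.7],[[0,2,56],0,0.7]])

```text
clock: 5.5
position: [0.4733, -0.0392, 0.0341]
eef_rot: [-2.166, -2.273, 0.002]
wrist_force: [0.4, 0.1, -2.1]
finger_gap: 0.0338
finger_force: 40.1
```

drive_tool(motion=[[[0,0,1.5],0,0.7],[[0,0,2.5],0,0.7],[[0,0,2.5],0,0.7],[[0,0,2.5],0,0.7]])

```text
clock: 5.9
position: [0.4745, -0.0394, 0.0333]
eef_rot: [2.166, 2.274, 0.001]
wrist_force: [1.1, -0.3, -2.0]
finger_gap: 0.0331
finger_force: 40.1
```

```bash
python3 - <<'E'
from h import *
go(.474,-.040,.0315,2.7)
a=cams.read_camera("top")[:,:,::-1];b=cams.read_camera("scene")[:,:,::-1]
cv2.imwrite("pics/top2.png",a);cv2.imwrite("pics/scene2.png",b)
a=cv2.resize(a[150:230,230:440],None,fx=3.8,fy=3.8,interpolation=cv2.INTER_CUBIC)
b=cv2.resize(b[150:265,220:380],None,fx=2.5,fy=2.5,interpolation=cv2.INTER_CUBIC)
o=np.zeros((592,800,3),np.uint8);o[:304,:798]=a;o[304:304+b.shape[0],:400]=b[:288]
cv2.imwrite("pics/c2.png",o)
E
```

```text
t 5.9 pos [ 0.4745 -0.0394  0.0333] ytool 2.77 tilt [-2.e-04  9.e-04 -1.e+00] F [ 1.1 -0.3 -2. ] gap 0.0331 | shift [-0.6 -0.6  1.8] turn 0.07
```

View pics/c2.png

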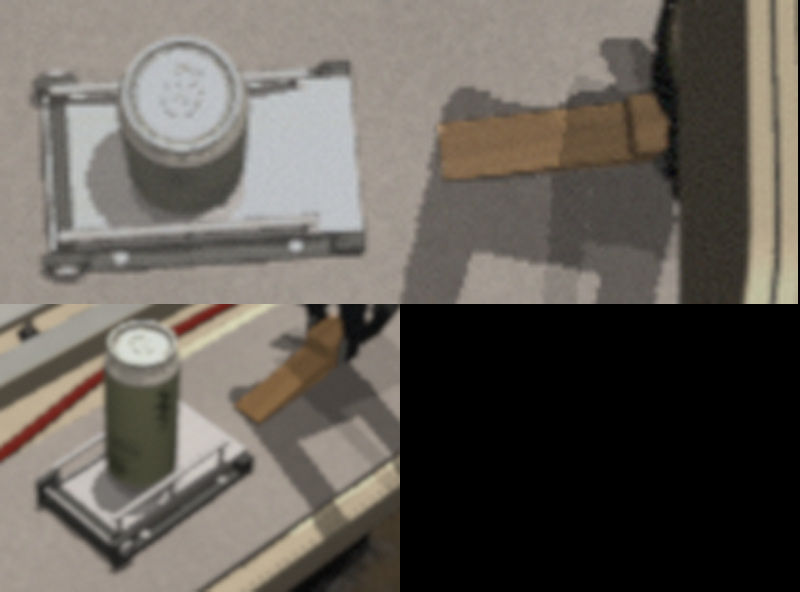

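The crop shows the wedge flat on the board, with thin-end corners at crop (441,124) and (444,180). The deck's free edge runs from about (352,75) to (363,233).

```bash
python3 - <<'E'
from h import *
im=cv2.imread("pics/top2.png");g=im.min(2).astype(int)
for u in (312,316,320): print(u,g[162:220,u])
for v in (175,185,195,205): print(v,g[v,316:332])
f=lambda p:(p[0]/3.8+230-.37,p[1]/3.8+150-.37)
t1,t2=onz("top",f((441,124)),.017),onz("top",f((444,180)),.017);print(t1,t2,(t1+t2)/2,"ang",np.degrees(np.arctan2((t1-t2)[1],(t1-t2)[0])))
E
```

```text
312 [141 143 142 141 140 129 101 103 135 183 190 190 192 189 192 188 191 188
 188 190 188 188 192 190 187 190 188 191 191 187 189 189 190 191 190 189
 188 190 190 187 190 186 189 177 164 171 158 147 154 107  77  84 100 101
  94 101 140 143]
316 [141 141 139 128  95  81  83 100 141 185 190 189 189 190 190 188 192 191
 188 189 189 189 190 187 190 188 190 187 190 190 192 188 190 187 189 189
 190 191 190 190 189 192 191 187 188 190 190 188 164  93  75  84  87  84
  81 103 141 144]
320 [140 139 137 127  93  93  97 116 163 184 190 189 190 192 191 189 190 190
 190 191 187 188 190 190 192 191 189 191 189 186 190 190 189 190 191 191
 189 190 187 188 191 190 189 192 188 190 189 186 164  98  86  85  87  73
  65 101 139 141]
175 [190 188 189 189 192 188 157 138 141 140 143 143 143 143 142 138]
185 [187 190 191 189 190 188 188 164 142 143 145 147 145 143 145 143]
195 [187 191 192 188 190 189 190 189 165 145 145 145 144 148 143 146]
205 [187 189 190 190 192 189 188 187 178 155 144 145 139 145 144 143]
[0.47977718 0.09047369 0.017     ] [0.4467237  0.09020419 0.017     ] [0.46325044 0.09033894 0.017     ] ang 0.46713609997420213
```

```bash
python3 - <<'E'
from h import *
w=lambda u,v:onz("top",(u,v),.038)[:2]
E=[w(*p) for p in [(321.9,175),(322.95,185),(323.95,195),(324.8,205)]]
v=E[0]-E[3];print("edge",E,"axis deg",90+np.degrees(np.arctan2(v[1],v[0])))
a,b=w(320,169.7),w(320,210.3);a2,b2=w(312,169.9),w(323,210.4)
print(a,b,np.linalg.norm(a-b))
m=(a+b)/2; ax=np.radians(92.6);d=np.array([np.cos(ax),np.sin(ax)])
e=np.mean(E,0);m=m+d*((e-m)@d);print("edge mid",m,"lip",m+6*d/1000, 'lateral left-normal')
lip=m+.006*d;t=np.array([.46325,.0903]);r=(t-lip)*1000;print("tip along",r@d,"lat(+ = left, world -x)",r@np.array([-d[1],d[0]]))
# side edges of deck upper: boundary between rod & plate along u
E
```

```text
edge [array([0.4923701 , 0.14387589]), array([0.4701907 , 0.14241097]), array([0.44818048, 0.14105503]), array([0.42633579, 0.14002074])] axis deg 93.34119609854639
[0.50426039 0.14756795] [0.41507935 0.15069685] 0.08923591391047307
edge mid [0.45999948 0.14187382] lip [0.4597273  0.14786764] lateral left-normal
tip along -57.66817850593051 lat(+ = left, world -x) -0.9076331902399785
```

drive_tool(motion=[[[0,0,1],0,0.7],[[0,0,1.5],0,0.7],[[0,0,1.5],0,0.7],[[0,0,1.5],0,0.7]], grip_force=60)

```text
clock: 6.4
position: [0.4745, -0.0393, 0.0321]
eef_rot: [2.167, 2.274, 0.0]
wrist_force: [-3.4, 0.1, 6.1]
finger_gap: 0.0331
finger_force: 65.1
```

drive_tool(motion=[[[8,0,0],0,0.7],[[18,0,0],0,0.7],[[28,0,0],0,0.7],[[36,0,0],0,0.7],[[40,0,0],0,0.7]])

```text
clock: 6.9
position: [0.473, 0.0014, 0.0321]
eef_rot: [2.165, 2.274, 0.001]
wrist_force: [0.5, -5.4, 6.5]
finger_gap: 0.0335
finger_force: 65.0
```

drive_tool(motion=[[[8,0,0],0,0.7],[[18,0,0],0,0.7],[[28,0,0],0,0.7],[[36,0,0],0,0.7],[[40,0,0],0,0.7]])

```text
clock: 7.4
position: [0.471, 0.0415, 0.0321]
eef_rot: [2.165, 2.274, 0.001]
wrist_force: [0.4, -6.2, 7.1]
finger_gap: 0.0328
finger_force: 65.1
```

```bash
python3 - <<'E'
from h import *
s=np.array([.4745,-.0394,.032]);ax=np.radians(92.77);e=s[:2]+.1247*np.array([np.cos(ax),np.sin(ax)])
go(e[0],e[1],.032,2.8)
a=cams.read_camera("top")[:,:,::-1];b=cams.read_camera("scene")[:,:,::-1]
cv2.imwrite("pics/top3.png",a);cv2.imwrite("pics/scene3.png",b)
a=cv2.resize(a[150:230,230:440],None,fx=3.8,fy=3.8,interpolation=cv2.INTER_CUBIC)
b=cv2.resize(b[150:265,220:380],None,fx=2.5,fy=2.5,interpolation=cv2.INTER_CUBIC)
o=np.zeros((592,800,3),np.uint8);o[:304,:798]=a;o[304:592,:400]=b[:288]
cv2.imwrite("pics/c3.png",o)
E
```

```text
t 7.4 pos [0.471  0.0415 0.0321] ytool 2.83 tilt [-8.0e-04  1.7e-03 -1.0e+00] F [ 0.4 -6.2  7.1] gap 0.0328 | shift [43.8 -0.3  0. ] turn 0.03
```

View pics/c3.png

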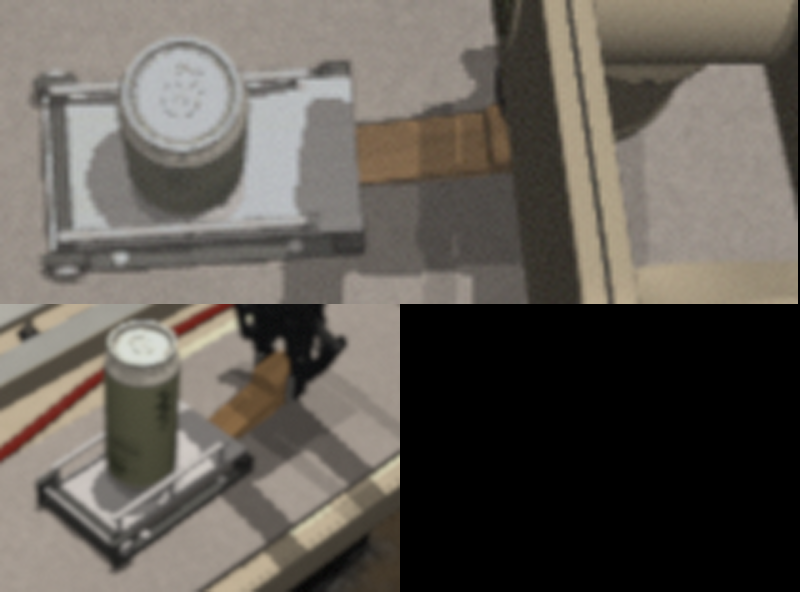

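The wedge is centred under the free edge and enters at crop (358,121–184), with the deck still resting. I'll push on in small steps and watch the force.

drive_tool(motion=[[[5,0,0],0,0.7],[[10,0,0],0,0.7],[[14,0,0],0,0.7],[[16,0,0],0,0.7],[[16,0,0],0,0.7]])

```text
clock: 8.0
position: [0.4702, 0.0573, 0.0321]
eef_rot: [2.165, 2.274, 0.002]
wrist_force: [0.5, -3.3, 6.7]
finger_gap: 0.0333
finger_force: 65.1
```

drive_tool(motion=[[[2,0,0],0,0.7],[[3,0,0],0,0.7],[[4,0,0],0,0.7]])

```text
clock: 8.3
position: [0.47, 0.0609, 0.0321]
eef_rot: [2.165, 2.274, 0.001]
wrist_force: [0.0, -5.2, 5.9]
finger_gap: 0.0333
finger_force: 65.1
```

drive_tool(motion=[[[1,0,0],0,0.7],[[2,0,0],0,0.7],[[3,0,0],0,0.7]])

```text
clock: 8.6
position: [0.4699, 0.0635, 0.0321]
eef_rot: [2.165, 2.273, 0.0]
wrist_force: [0.9, -10.6, 5.7]
finger_gap: 0.0333
finger_force: 65.0
```

drive_tool(motion=[[[1,0,0],0,0.7],[[2,0,0],0,0.7],[[3,0,0],0,0.7]])

```text
clock: 8.9
position: [0.4698, 0.0656, 0.0321]
eef_rot: [2.164, 2.273, -0.001]
wrist_force: [1.2, -13.5, 6.2]
finger_gap: 0.0333
finger_force: 65.1
```

drive_tool(motion=[[[1,0,0],0,0.7],[[2,0,0],0,0.7],[[3,0,0],0,0.7]])

```text
clock: 9.2
position: [0.4697, 0.0686, 0.0321]
eef_rot: [2.164, 2.273, -0.001]
wrist_force: [0.0, -13.4, 7.1]
finger_gap: 0.0336
finger_force: 65.1
```

drive_tool(motion=[[[1,0,0],0,0.7],[[2,0,0],0,0.7],[[3,0,0],0,0.7]])

```text
clock: 9.5
position: [0.4695, 0.0716, 0.0321]
eef_rot: [2.164, 2.272, -0.001]
wrist_force: [0.9, -13.6, 6.8]
finger_gap: 0.0333
finger_force: 65.1
```

drive_tool(motion=[[[1,0,0],0,0.7],[[2,0,0],0,0.7],[[3,0,0],0,0.7]])

```text
clock: 9.8
position: [0.4694, 0.0746, 0.0321]
eef_rot: [2.164, 2.273, -0.001]
wrist_force: [1.4, -14.2, 5.8]
finger_gap: 0.0333
finger_force: 65.1
```

Contact shows at about y=0.063, close to the predicted 0.065. About 9.5 mm of push remains.

drive_tool(motion=[[[1,0,0],0,0.7],[[2,0,0],0,0.7],[[3,0,0],0,0.7],[[4,0,0],0,0.7],[[5,0,0],0,0.7]])

```text
clock: 10.3
position: [0.4691, 0.0795, 0.0321]
eef_rot: [2.164, 2.273, -0.001]
wrist_force: [1.1, -13.4, 7.2]
finger_gap: 0.0333
finger_force: 65.1
```

drive_tool(motion=[[[1,0,0],0,0.7],[[2,0,0],0,0.7],[[3,0,0],0,0.7],[[4,0,0],0,0.7],[[4.5,0,0],0,0.7]])

```text
clock: 10.8
position: [0.4689, 0.0841, 0.0321]
eef_rot: [2.164, 2.273, -0.001]
wrist_force: [1.2, -13.2, 6.7]
finger_gap: 0.0329
finger_force: 65.1
```

```bash
python3 - <<'E'
from h import *
go(.469,.084,.032,2.8)
a=cams.read_camera("top")[:,:,::-1].copy();b=cams.read_camera("scene")[:,:,::-1].copy()
cv2.imwrite("pics/top4.png",a);cv2.imwrite("pics/scene4.png",b)
# can-top motion between resting and lifted views (subpixel)
for n,im,box in (("top",a,(160,175,262,295)),("scene",b,(155,185,260,294))):
    r=cv2.imread(f"pics/{n}2.png");y0,y1,x0,x1=box
    T=[cv2.cvtColor(np.ascontiguousarray(i[y0:y1,x0:x1]),cv2.COLOR_BGR2GRAY).astype(np.float32) for i in (r,im)]
    print(n,cv2.phaseCorrelate(T[0],T[1],cv2.createHanningWindow(T[0].shape[::-1],cv2.CV_32F)))
# expected for 3 mm lift: rotate can top about hinge
ax=np.radians(92.8);d=np.array([np.cos(ax),np.sin(ax),0]);lip=np.array([.4597,.1479,0]);h=lip+.162*d+[0,0,.035]
for n,u in (("top",(278,170)),("scene",(277,163))):
    p=onz(n,u,.197)
    k=np.cross([0,0,1],d);R=Ro.from_rotvec(k*.0185).as_matrix();q=h+R@(p-h);
    print(n,p,"lifted dz,dp",(q-p)*1000,"px",proj(n,q)-proj(n,p))
a=cv2.resize(a[150:230,230:440],None,fx=3.8,fy=3.8,interpolation=cv2.INTER_CUBIC)
b=cv2.resize(b[150:265,220:380],None,fx=2.5,fy=2.5,interpolation=cv2.INTER_CUBIC)
o=np.zeros((592,800,3),np.uint8);o[:304,:798]=a;o[304:592,:400]=b[:288]
cv2.imwrite("pics/c4.png",o)
E
```

```text
t 10.8 pos [0.4689 0.0841 0.0321] ytool 2.79 tilt [-0.0029  0.0015 -1.    ] F [  1.2 -13.2   6.7] gap 0.0329 | shift [-0.1  0.1  0.1] turn -0.01
top ((-1.1468106046820132, 0.7065935998392927), 1.1052901329817595)
scene ((-0.8841080605974767, 0.08600484822266274), 0.9490545537736681)
top [0.46617696 0.23692421 0.197     ] lifted dz,dp [-0.14700796  3.00579621  1.33007276] px [-1.63233062 -0.05874955]
scene [0.46489267 0.23326384 0.197     ] lifted dz,dp [-0.147038    3.00641035  1.39654428] px [-1.01031415  0.12890042]
```

View pics/c4.png

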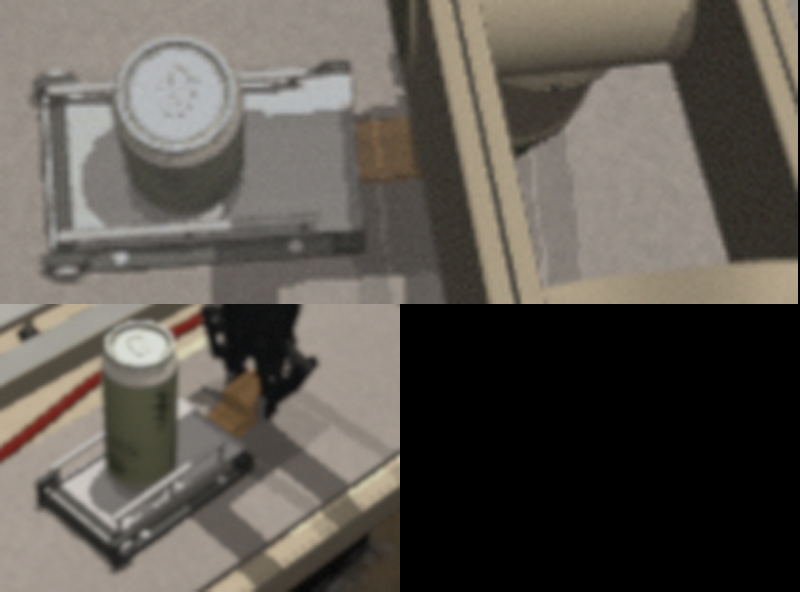

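The wedge is under the bar, the can is standing and its top has shifted about 1 px. Force, geometry and image estimates put the lift between 2.3 and 3.1 mm. I'll push slightly further and let it settle.

drive_tool(motion=[[[0.8,0,0],0,0.7],[[1.5,0,0],0,0.7],[[1.5,0,0],0,0.7],[[1.5,0,0],0,0.7],[[1.5,0,0],0,0.7]])

```text
clock: 11.4
position: [0.4688, 0.0857, 0.0321]
eef_rot: [2.165, 2.273, -0.001]
wrist_force: [0.2, -12.3, 6.8]
finger_gap: 0.0333
finger_force: 65.0
```

```bash
python3 - <<'E'
from h import *
from bench import workorder
go(.469,.0856,.032,2.8)
print(workorder.hand_in())
E
```

```text
t 11.4 pos [0.4688 0.0857 0.0321] ytool 2.79 tilt [-0.0027  0.0016 -1.    ] F [  0.2 -12.3   6.8] gap 0.0333 | shift [-0.1  0.2  0.1] turn -0.01
the job is handed in; nothing more can be done
None
```

I handed in the job at 11.4 s with the wedge flat under the bar and still gripped, the free end lifted an estimated 3 mm (estimates before the last 1.5 mm push were 2.3–3.1 mm), and the can still standing at the last picture; the judge returned no result.

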